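Unlatch and slide open the dust filter cover

ROBOT

A 6-joint arm with a two-finger parallel gripper is mounted at the origin on the work surface. World frame = base frame: x ahead of the robot, y to its left, z up, the work surface at z = 0. Lengths are in m, angles in rad, forces in N, time in s.
With the tool pointing down it reaches from about 0.3 to 0.875 m from the base axis. Payload 6.4 kg.
Tool frame: the origin (TCP) lies on the centre line of the jaws, within the pads' length; the fingertips stand 8 mm ahead of it and the grasp point (between the pads) lies 11 mm behind it; z points along the fingers, y is the direction in which the jaws open and shut (so a half turn about z gives the same grasp; the last joint's range is limited). The gripper opens to 85 mm and grips with 20 to 120 N. Pads are 22 mm wide; open, the fingers measure 114 mm over their backs; the gripper's body (76 mm by 85 mm) begins 54 mm behind the grasp point. The pads swing forward as they close: fully open they stand 13 mm farther back than shut.
Start: joints at [-1.452, 0.181, 1.607, -0, 1.354, -0.206], TCP at [0.184, -0.545, 0.239] pointing down, gripper open.
Joint ranges: [-2.99, 2.99], [-0.89, 2.07], [0.3, 2.58], [-1.14, 4.28], [0, 2.63], [-3.12, 3.12]. Speed limits (rad/s): [2.57, 2.57, 3.01, 3.14, 3.14, 3.14].

INTERFACE

Orientations are given as a unit quaternion [x, y, z, w].
In Python, from rig import sense, capture, camera_info, hand_in, look_for, regions_of, place_of gives the robot as it stands.
- The arm moves only by the tool send_rows, never from a script. Its argument "plan" is a list of rows, each a list of 7 numbers: the shift along the tool's x, y, z normalised to -1 to 1, where 1 is 50 mm, then the turn, a rotation vector about the tool's x, y, z normalised to -1 to 1, where 1 is 8 degrees, then the opening, from 0 (shut) to 1 (fully open). In form: [[dx, dy, dz, rx, ry, rz, fingers], ...]. A call has 1 to 8 rows; each row shifts and turns the commanded pose from where the row before left it, along the tool's axes as they then stand; what a row does not reach is not made up. A row lasts 1/10 s, in which the tool goes at most 50 mm and 8.59 degrees, less where a joint would pass 70% of its speed; a pose out of reach is approached as far as the arm can. A call with a number of a shift or a turn outside -1 to 1 is refused whole. A call with a gripper value outside its range is refused whole. The fingers move at their own pace and stop on an object; "grip_force" is the grip in N (left out, the last holds). Time passes only in rows, so rows that do not move let the fingers close. It gives the time, the measured TCP pose, the force and the opening at its end, in the units of the state.
- sense(): the state, without advancing time (a new reading comes with each control period).
- capture(name): name is "side" or "top" or "wrist"; returns (picture, depth): 480x640x3 uint8, blue, green, red; 480x640 float32, m along the optical axis (not along the pixel's ray), 0 where there is no reading.
- camera_info(name): a dict with "fx", "fy", "cx", "cy" (pixels), "R" (3x3) and "t" (3): a world point X has camera coordinates R X + t; the wrist camera has in their place "T_tool_cam" (4x4, takes a point from camera to tool coordinates, whose origin is the TCP and whose axes are the flange's). Camera axes: x right, y down, z forward; pixel columns grow to the right and rows downward; lengths in m; the calibration is good to about 2 mm. The wrist camera is an equidistant fisheye: a pixel r from the principal point sees the ray r / f radians off the axis. A picture is of the moment at which its call begins: read the wrist's pose just before it. camera_info takes no time and is no camera call.
- hand_in(): hands the job in, once; it reports no verdict.
Trained networks look in the newest picture that a camera, given by its name, has taken for a name from the list of things; names that differ only in an ending like _2 or _b are one class to them, and where a whole thing is asked for, a point or a joint stands for the part that bears it (a point fixed in the world has none). Each returns a list of dicts, best first, with "p" (0 to 1); they miss things now and then, are a little off and sometimes report something else, mostly with a low value. They report only what shows in the picture. A call takes as long as a camera call. They do not tell look-alikes from the thing itself.
- look_for(camera, thing): "centre" ([x, y, z] in m, in world coordinates, good to about 4 mm: the middle of the surface that is visible of it).
- regions_of(camera, thing): "region" (480x640 bool, what is visible of it).
- place_of(camera, thing): "centre" ([x, y, z] in m, in world coordinates, good to about 4 mm: a listed point, or the origin of a listed thing).
The state is a dict: "clock": time; "joint_positions": joint angles; "joint_vel": joint speeds; "joint_efforts": joint torques, N m; "ee_pos": TCP position; "tool_rot": TCP orientation; "ft_force": force on the tool from outside, world axes, zero at the start; "wrist_torque": the same for the moment, N m; "opening": opening from 0.0 (shut) to 1.0 (fully open).
Only numpy, scipy, OpenCV 4.12 (cv2) and the standard library are available. Lean on these libraries where they do the work, as an engineer would, in place of code of your own. Each camera call takes 0.05 s, during which the arm holds its last target. There are 200 camera calls.

TASK

Open the stone carver's dust filter box: press the orange snap tab all the way in with a fingertip while the blue cover is still in place, then push the blue cover along its runners, over the sunken tab, until the whole white filter opening is uncovered. Slide the cover and leave it lying flat on the runners, never lifting it, and do not disturb the stone offcut, the jar and the mug nearby.

Things in the scene. Friction and masses are not known exactly. Their poses are not given: they have to be found in the camera images.
- filter_box: Grey fixed box, x 126, y -126 to +133, 96 mm high; origin on the bench, z up. Cover slides to its +y on two runners (tops 85 mm up, x 43-57 mm each side) between guides (inner faces x +-57, tops 96 mm up). Between the runners: free channel 86 mm wide, floor 69 mm up. White filter opening: y -118 to -16 mm, the cover's seat. Tab at y +14 mm. Stops: y -118 mm (92 mm up) and y +126 mm (96 mm up).
- cover: Loose blue cover, 110 x 110 x 8 mm, about 0.2 kg, with a yellow push rib across its middle. Origin: centre of its underside, axes as the box's. In the box's frame: seated at x 0, y -62, z 85 mm; the opening is wholly uncovered from y +39 mm on (101 mm of sliding); the end stop halts it at y +71 mm. 2 mm play each side; slides with a few N; its front edge strikes the tab unless that is in.
- cover_rib (a point): Middle of the top edge of the cover's yellow push rib: upright bar 70 mm long (box's x), 10 mm thick (box's y), 18 mm above the cover's top face; this point is 26 mm above the cover's underside. The cover's top face is free for 50 mm on either side of the rib along y.
- tab_top (a point): Centre of the flat top of the orange snap tab, 44 mm (box's x) by 36 mm (box's y). Out, it is 98 mm above the bench, 13 mm above the runners, 5 mm above the cover's top; fully in, 78 mm above the bench, 7 mm below the runners. The cover's front edge is 3 mm from the tab.
- tab (a joint): Travel of the snap tab straight down, m: 0 is fully out, 0.020 fully in against its stop. It starts 0 to 3 mm in. It moves at about 4 N and stays where it is left, with no spring back. The cover passes over it once it is at least 0.013 in.
- offcut: Bystander: loose sandstone offcut with a gable top, 45 by 60 mm, 73 mm high. Origin: centre of its underside.
- jar: Bystander: loose closed amber glass jar with brass lid, 60 mm diameter, 85 mm high. Origin: centre of its underside.
- mug: Bystander: loose white mug, 72 mm diameter, 85 mm high. Origin: centre of its underside.
Things that resemble listed ones, but are neither listed nor needed, are in the scene too. There is more than one size of the cover; the job needs the smallest.

How it is judged:
By the outcome, as a careful person would: the job done as asked, in the order asked, and still so for the second after the job is handed in, with the robot touching nothing.
It also fails if it takes over 40 s, if anything falls off the work surface, if the arm or the gripper's body presses on something with over 40 N, if the wrist force passes 120 N, or if a joint passes its speed limit or range.

## Working session

There is one attempt and no reset: what is moved stays moved. The work goes in short steps, Python scripts to look and compute and a tool call to move; the robot and the scene stay as the last step left them, time stands still between calls to the robot, and variables do not carry over. Pictures are saved under pics/ and viewed, on a budget of 10 in all, crops included, one or two more only if the job needs it, and the job is handed in when it is done.

Besides the shell and the picture viewer there is one more tool, called after "Request:" as name(argument=value, ...) on one line, values as JSON. send_rows: Moves the arm, as the interface text tells. Scaled input: -1 to 1 covers 50 mm each way for a shift and 8 degrees each way for a turn. Its arguments: {"type":"object","properties":{"plan":{"type":"array","items":{"type":"array","items":{"type":"number","minimum":-1,"maximum":1}}},"grip_force":{"type":"number"}},"required":["plan"]}

```bash
mkdir -p pics; ls; python3 - <<'E'
from rig import *
import cv2, numpy as np
s=sense(); print(s['clock'],s['ee_pos'],s['tool_rot'],s['opening'])
for c in ['top','side']:
    p,d=capture(c); cv2.imwrite(f'pics/{c}0.png',p); np.save(f'pics/{c}0.npy',d)
    for t in ['cover_rib','tab_top','filter_box','cover','offcut','jar','mug']:
        print(c,t,[(np.round(r['centre'],3).tolist(),round(r['p'],2)) for r in place_of(c,t)][:4])
E
```

```text
pics
0.0 [ 0.18344064 -0.54438165  0.23837619] [ 9.86841806e-01  1.61686337e-01  3.59157972e-05 -8.81456416e-04] 1.0003536588017734
top cover_rib [([0.48, -0.21, 0.037], 0.79), ([0.234, 0.258, 0.034], 0.78), ([0.551, 0.031, 0.112], 0.72)]
top tab_top [([0.522, 0.103, 0.088], 0.87)]
top filter_box [([0.528, 0.09, -0.001], 0.6)]
top cover [([0.55, 0.031, 0.086], 0.9), ([0.481, -0.212, -0.001], 0.83), ([0.235, 0.26, -0.001], 0.76)]
top offcut [([0.417, 0.281, -0.001], 0.94)]
top jar [([0.646, -0.105, -0.005], 0.79)]
top mug [([0.665, 0.143, -0.002], 0.96)]
side cover_rib [([0.238, 0.264, 0.038], 0.98), ([0.55, 0.033, 0.11], 0.68), ([0.48, -0.208, 0.036], 0.55)]
side tab_top [([0.525, 0.101, 0.098], 0.65)]
side filter_box [([0.526, 0.092, -0.001], 0.83)]
side cover [([0.549, 0.033, 0.088], 0.95), ([0.483, -0.212, 0.0], 0.95), ([0.238, 0.261, 0.002], 0.69)]
side offcut [([0.419, 0.279, 0.002], 0.81)]
side jar [([0.642, -0.1, 0.003], 0.58)]
side mug [([0.659, 0.146, -0.001], 0.92)]
```

View pics/top0.png

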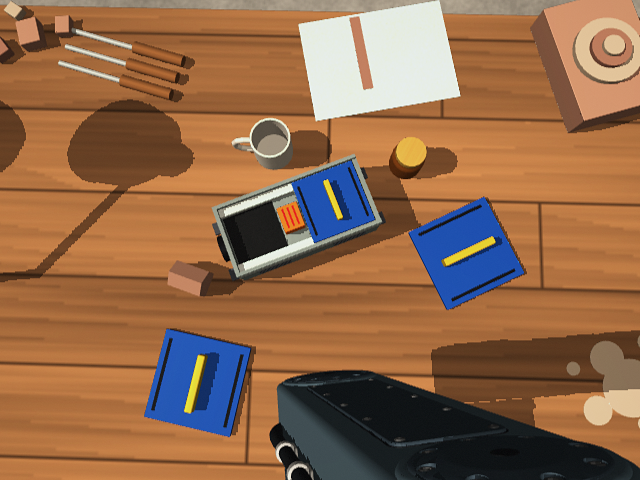

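View pics/side0.png

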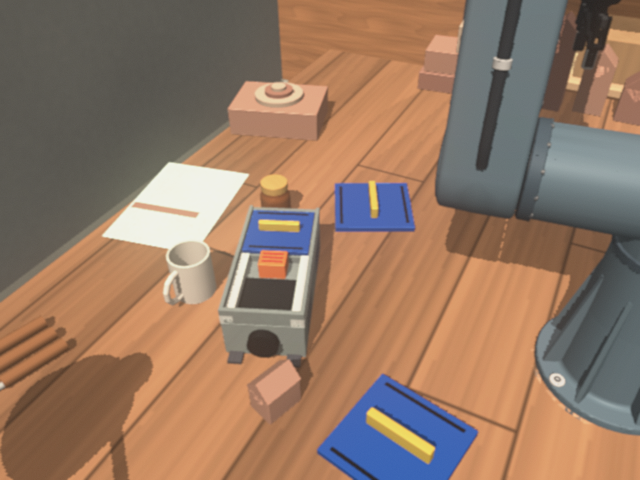

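The top view shows the box at about (300, 215), with the seated cover at (335, 203), its rib at (333, 200) and the tab at (291, 217). The two other blue covers are loose on the bench. The side view agrees, and the mug, jar and offcut all stand clear of the box. Next I'll fit the box frame from colour and depth.

```bash
cat > h.py <<'E'
from rig import *
import cv2, numpy as np
from scipy.spatial.transform import Rotation as Rot
def cloud(c,d):
    i=camera_info(c); v,u=np.mgrid[:480,:640]
    P=np.stack([(u-i['cx'])/i['fx']*d,(v-i['cy'])/i['fy']*d,d],-1)
    return (P-np.array(i['t']))@np.array(i['R'])   # R^T (P-t)
def masks(p):
    h=cv2.cvtColor(p,cv2.COLOR_BGR2HSV)
    return dict(blue=cv2.inRange(h,(105,120,40),(128,255,255))>0,yellow=cv2.inRange(h,(22,140,80),(34,255,255))>0,orange=cv2.inRange(h,(3,200,150),(18,255,255))>0)
def rect(P,zlo,zhi,m,near,r):
    q=P[m&(P[...,2]>zlo)&(P[...,2]<zhi)&(np.hypot(P[...,0]-near[0],P[...,1]-near[1])<r)]
    (c,sz,a)=cv2.minAreaRect((q[:,:2]*1000).astype(np.float32)); return len(q),np.round(c,1),np.round(sz,1),round(a,1),np.round(np.median(q[:,2])*1000,1)
E
python3 - <<'E'
from h import *
for c in ['top','side']:
    p=cv2.imread(f'pics/{c}0.png'); P=cloud(c,np.load(f'pics/{c}0.npy')); m=masks(p)
    print(c,'cover',rect(P,.082,.1,m['blue'],(.55,.03),.1))
    print(c,'rib',rect(P,.1,.12,m['yellow'],(.55,.03),.06))
    print(c,'tab',rect(P,.088,.11,m['orange'],(.523,.102),.035))
    q=rect(P,.088,.104,np.ones((480,640),bool),(.527,.09),.16); print(c,'boxtop',q)
E
```

```text
top cover (3722, array([551.3,  32.3]), array([112.7, 109.8]), 22.6, np.float64(93.0))
top rib (244, array([550.1,  32. ]), array([68.9,  9.5]), 22.8, np.float64(110.8))
top tab (472, array([520.8, 101.9]), array([43.1, 34.7]), 22.1, np.float64(97.2))
top boxtop (6478, array([525.8,  92.3]), array([127.4, 259.4]), 22.6, np.float64(93.8))
side cover (1464, array([550.3,  34.1]), array([107.1, 109.6]), 22.8, np.float64(93.8))
side rib (80, array([549.8,  33.4]), array([66. , 10.7]), 19.4, np.float64(110.7))
side tab (0, array([0., 0.]), array([0., 0.]), 0.0, np.float64(nan))
side boxtop (4800, array([565.5, 108.9]), array([213., 263.]), 22.5, np.float64(94.5))
  return _methods._mean(a, axis=axis, dtype=dtype,
  ret = ret.dtype.type(ret / rcount)
```

The fit is consistent: yaw 22.6°, cover at (551, 32.4), tab at about (521.5, 102.5), and sizes and heights match the listing. I'll point tool x along the box's +y and tool y along the box's +x, with the jaws shut.

```bash
cat >> h.py <<'E'
def plan(tgt,yaw,n):
    """n rows toward TCP target (m) pointing down, tool x at world yaw (deg)"""
    s=sense(); p=np.array(s['ee_pos']); R=Rot.from_quat(s['tool_rot'])
    a=np.radians(yaw); G=Rot.from_matrix(np.array([[np.cos(a),np.sin(a),0],[np.sin(a),-np.cos(a),0],[0,0,-1]]))
    rv=(R.inv()*G).as_rotvec(); 
    st=(np.array(tgt)-p)/n; dR=Rot.from_rotvec(rv/n); out=[]
    for k in range(n):
        out.append(np.round(np.r_[R.inv().apply(st)/.05,np.degrees(rv/n)/8,0],2).tolist()); R=R*dR
    for o in out: print(o)
O=np.array([.527,.0893]); BY=np.array([-np.sin(np.radians(22.6)),np.cos(np.radians(22.6))]); BX=np.array([BY[1],-BY[0]])
def W(x,y,z): return np.r_[O+BX*x/1000+BY*y/1000,z/1000]
E
python3 -c "
from h import *
print(W(0,-62,0),W(0,14,0)); plan(W(0,14,170),112.6,16)"
```

```text
[0.55082631 0.03206097 0.        ] [0.52161987 0.10222494 0.        ]
[0.66, -0.63, 0.09, 0.0, 0.0, -0.73, 0.0]
[0.72, -0.56, 0.09, 0.0, 0.0, -0.73, 0.0]
[0.77, -0.48, 0.09, 0.0, 0.0, -0.73, 0.0]
[0.82, -0.4, 0.09, 0.0, 0.0, -0.73, 0.0]
[0.86, -0.32, 0.09, 0.0, 0.0, -0.73, 0.0]
[0.88, -0.23, 0.09, 0.0, 0.0, -0.73, 0.0]
[0.9, -0.14, 0.09, 0.0, 0.0, -0.73, 0.0]
[0.91, -0.04, 0.09, 0.0, 0.0, -0.73, 0.0]
[0.91, 0.05, 0.09, 0.0, 0.0, -0.73, 0.0]
[0.9, 0.14, 0.09, 0.0, 0.0, -0.73, 0.0]
[0.88, 0.24, 0.09, 0.0, 0.0, -0.73, 0.0]
[0.85, 0.32, 0.09, 0.0, 0.0, -0.73, 0.0]
[0.82, 0.41, 0.09, 0.0, 0.0, -0.73, 0.0]
[0.77, 0.49, 0.09, 0.0, 0.0, -0.73, 0.0]
[0.71, 0.57, 0.09, 0.0, 0.0, -0.73, 0.0]
[0.65, 0.64, 0.09, 0.0, 0.0, -0.73, 0.0]
```

Request:
send_rows(plan=[[0.66,-0.63,0.09,0,0,-0.73,0],[0.72,-0.56,0.09,0,0,-0.73,0],[0.77,-0.48,0.09,0,0,-0.73,0],[0.82,-0.4,0.09,0,0,-0.73,0],[0.86,-0.32,0.09,0,0,-0.73,0],[0.88,-0.23,0.09,0,0,-0.73,0],[0.9,-0.14,0.09,0,0,-0.73,0],[0.91,-0.04,0.09,0,0,-0.73,0]])

```text
clock: 1.6
ee_pos: [0.3536, -0.2206, 0.2035]
tool_rot: [0.841, 0.541, 0.0, 0.001]
ft_force: [0.2, -0.9, -1.0]
opening: 0.002
```

Request:
send_rows(plan=[[0.91,0.05,0.09,0,0,-0.73,0],[0.9,0.14,0.09,0,0,-0.73,0],[0.88,0.24,0.09,0,0,-0.73,0],[0.85,0.32,0.09,0,0,-0.73,0],[0.82,0.41,0.09,0,0,-0.73,0],[0.77,0.49,0.09,0,0,-0.73,0],[0.71,0.57,0.09,0,0,-0.73,0],[0.65,0.64,0.09,0,0,-0.73,0]])

```text
clock: 2.4
ee_pos: [0.5251, 0.1019, 0.1673]
tool_rot: [0.557, 0.831, 0.0, 0.0]
ft_force: [0.6, -0.1, -0.3]
opening: -0.005
```

Request:
send_rows(plan=[[0,0,0,0,0,0,0],[0,0,0,0,0,0,0]])

```text
clock: 2.6
ee_pos: [0.5242, 0.1008, 0.1668]
tool_rot: [0.558, 0.83, -0.0, -0.0]
ft_force: [-0.0, -0.4, -0.0]
opening: 0.001
```

```bash
python3 -c "
from h import *
s=sense();print(s['clock'],s['ee_pos'],s['ft_force'],s['opening'])
plan(W(0,14,120),112.6,4)"
```

```text
2.6 [0.52419031 0.10083421 0.16684581] [-0.0060571  -0.44287551 -0.00176827] 0.0006729234905176087
[0.01, -0.01, 0.23, -0.0, -0.0, -0.01, 0.0]
[0.01, -0.01, 0.23, -0.0, -0.0, -0.01, 0.0]
[0.01, -0.01, 0.23, -0.0, -0.0, -0.01, 0.0]
[0.01, -0.01, 0.23, -0.0, -0.0, -0.01, 0.0]
```

Request:
send_rows(plan=[[0.01,-0.01,0.25,0,0,0,0],[0.01,-0.01,0.25,0,0,0,0],[0.01,-0.01,0.25,0,0,0,0],[0.01,-0.01,0.25,0,0,0,0],[0,0,0,0,0,0,0]])

```text
clock: 3.1
ee_pos: [0.5198, 0.1006, 0.1147]
tool_rot: [0.559, 0.829, -0.001, -0.002]
ft_force: [-0.6, -0.5, -1.0]
opening: 0.002
```

Request:
send_rows(plan=[[0,0,0.06,0,0,0,0],[0,0,0.06,0,0,0,0],[0,0,0.06,0,0,0,0],[0,0,0.06,0,0,0,0],[0,0,0,0,0,0,0]])

```text
clock: 3.6
ee_pos: [0.5219, 0.101, 0.1052]
tool_rot: [0.559, 0.829, 0.0, 0.0]
ft_force: [-0.1, -0.0, 0.1]
opening: -0.003
```

Request:
send_rows(plan=[[0,0,0.06,0,0,0,0],[0,0,0.06,0,0,0,0],[0,0,0.06,0,0,0,0],[0,0,0.06,0,0,0,0],[0,0,0,0,0,0,0]])

```text
clock: 4.1
ee_pos: [0.5217, 0.101, 0.0928]
tool_rot: [0.559, 0.829, -0.0, -0.0]
ft_force: [0.5, 0.3, 0.7]
opening: 0.003
```

Request:
send_rows(plan=[[0,0,0.04,0,0,0,0],[0,0,0.04,0,0,0,0],[0,0,0,0,0,0,0]])

```text
clock: 4.4
ee_pos: [0.5217, 0.101, 0.089]
tool_rot: [0.559, 0.829, -0.0, -0.0]
ft_force: [0.6, 0.3, -0.8]
opening: 0.002
```

Request:
send_rows(plan=[[0,0,0.04,0,0,0,0],[0,0,0.03,0,0,0,0]])

```text
clock: 4.6
ee_pos: [0.5218, 0.101, 0.0859]
tool_rot: [0.559, 0.829, -0.0, 0.0]
ft_force: [-5.6, 0.0, 20.4]
opening: 0.002
```

```bash
python3 -c "
from h import *
p,d=capture('side'); cv2.imwrite('pics/s1.png',cv2.resize(p[170:390,190:390],None,fx=2.7,fy=2.7))"
```

```text
(no output)
```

View pics/s1.png

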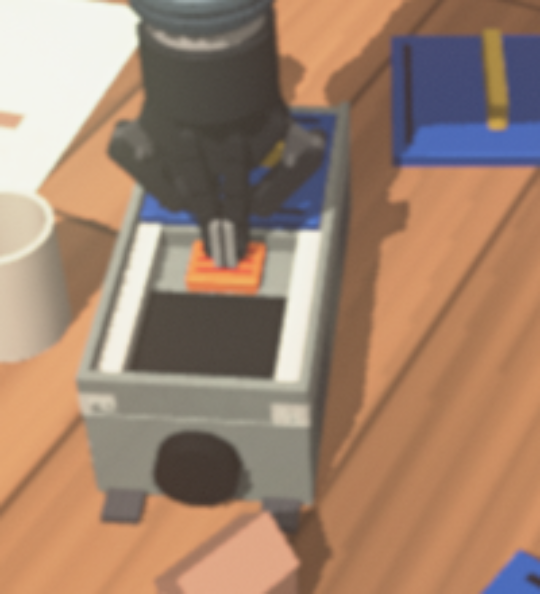

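The crop shows the fingertips on the tab at about (228, 265), with the tab sunk below the runners. The 20 N at a fingertip height of 78 mm matches its stop. I'll lift, check, and go behind the rib.

Request:
send_rows(plan=[[0,0,-0.3,0,0,0,0],[0,0,-0.5,0,0,0,0],[0,0,-0.6,0,0,0,0],[-0.65,0,0,0,0,0,0],[-0.65,0,0,0,0,0,0],[-0.65,0,0,0,0,0,0],[0,0,0,0,0,0,0]])

```text
clock: 5.35
ee_pos: [0.5597, 0.0072, 0.1556]
tool_rot: [0.56, 0.828, -0.0, 0.001]
ft_force: [-1.2, 0.1, 0.6]
opening: -0.004
```

```bash
python3 -c "
from h import *
p,d=capture('top'); P=cloud('top',d); m=masks(p)
print('tab',rect(P,.065,.11,m['orange'],(.522,.102),.035)); print('cover',rect(P,.082,.1,m['blue'],(.55,.03),.1))
p,d=capture('side'); P=cloud('side',d); m=masks(p); h=m['orange']; print('side tab',rect(P,.065,.11,m['orange'],(.522,.102),.035))
s=sense();print(s['clock'],s['ee_pos'],s['ft_force'])
plan(W(0,-84,146),112.6,2);plan(W(0,-84,105),112.6,3)"
```

```text
tab (0, array([0., 0.]), array([0., 0.]), 0.0, np.float64(nan))
cover (1252, array([562. ,  17.2]), array([124.6,  73. ]), 79.2, np.float64(92.9))
side tab (0, array([0., 0.]), array([0., 0.]), 0.0, np.float64(nan))
5.45 [0.55805615 0.010151   0.15512961] [0.17228172 0.883139   0.9633943 ]
[0.01, 0.02, 0.09, -0.0, -0.0, -0.04, 0.0]
[0.01, 0.02, 0.09, -0.0, -0.0, -0.04, 0.0]
[0.01, 0.01, 0.33, -0.0, -0.0, -0.03, 0.0]
[0.01, 0.01, 0.33, -0.0, -0.0, -0.03, 0.0]
[0.01, 0.01, 0.33, -0.0, -0.0, -0.03, 0.0]
  return _methods._mean(a, axis=axis, dtype=dtype,
  ret = ret.dtype.type(ret / rcount)
```

```bash
python3 -c "
from h import *
p,d=capture('side'); P=cloud('side',d); h=cv2.cvtColor(p,cv2.COLOR_BGR2HSV)
m=cv2.inRange(h,(0,150,100),(20,255,255))>0
m&=(np.hypot(P[...,0]-.522,P[...,1]-.102)<.03)&(P[...,2]>.05)
print(m.sum(),np.percentile(P[m][:,2],[5,25,50,75,95]) if m.any() else '')
for t in ['tab_top','cover_rib']: print([(np.round(r['centre'],3),r['p']) for r in place_of('side',t)])
"
```

```text
417 [0.07396728 0.0776139  0.0786522  0.07950747 0.08060357]
[(array([0.523, 0.103, 0.079]), 0.69)]
[(array([0.235, 0.266, 0.037]), 0.98), (array([0.55 , 0.033, 0.108]), 0.9), (array([ 0.483, -0.209,  0.037]), 0.77), (array([0.551, 0.034, 0.087]), 0.59)]
```

Request:
send_rows(plan=[[0.01,0.01,0.33,0,0,-0.03,0],[0.01,0.01,0.33,0,0,-0.03,0],[0.01,0.02,0.33,0,0,-0.03,0],[0,0,0,0,0,0,0]])

```text
clock: 6.0
ee_pos: [0.5575, 0.0142, 0.1039]
tool_rot: [0.553, 0.833, -0.001, -0.002]
ft_force: [-0.5, 0.6, 0.2]
opening: 0.001
```

```bash
python3 -c "
from h import *
s=sense();print(s['clock'],s['ee_pos'],s['ft_force'],BY@(s['ee_pos'][:2]-O),BX@(s['ee_pos'][:2]-O))"
```

```text
6.0 [0.55745245 0.01424844 0.10390071] [-0.49568235  0.59902306  0.19091209] -0.08099110174053348 -0.0007279467576060299
```

Request:
send_rows(plan=[[0.1,0.01,0,0,0,0,0],[0.12,0,0,0,0,0,0],[0.14,0,0,0,0,0,0],[0.14,0,0,0,0,0,0],[0.14,0,0,0,0,0,0],[0,0,0,0,0,0,0]])

```text
clock: 6.6
ee_pos: [0.5476, 0.0435, 0.1067]
tool_rot: [0.553, 0.833, 0.0, 0.0]
ft_force: [-0.3, -0.6, -0.3]
opening: -0.001
```

```bash
python3 -c "
from h import *
s=sense();print(s['clock'],s['ee_pos'],s['ft_force'],BY@(s['ee_pos'][:2]-O),BX@(s['ee_pos'][:2]-O))
p,d=capture('side'); P=cloud('side',d); m=masks(p)
print('cover',rect(P,.082,.1,m['blue'],(.54,.06),.1)); print('rib',rect(P,.1,.12,m['yellow'],(.54,.06),.06))"
```

```text
6.6 [0.54756028 0.04352182 0.10674398] [-0.2872707  -0.60256644 -0.28616969] -0.05016410206741742 0.0013891152470439623
cover (1668, array([539.6,  60.9]), array([107.2, 109.2]), 22.3, np.float64(93.7))
rib (66, array([536.6,  57.5]), array([57.1, 11.7]), 22.0, np.float64(111.2))
```

Request:
send_rows(plan=[[0.12,0,0.01,0,0,0,0],[0.15,-0.01,0.01,0,0,0,0],[0.15,-0.01,0.01,0,0,0,0],[0.15,0,0,0,0,0,0],[0.15,0,0,0,0,0,0],[0.15,0,0,0,0,0,0]])

```text
clock: 7.25
ee_pos: [0.5296, 0.0829, 0.1048]
tool_rot: [0.554, 0.833, -0.0, -0.0]
ft_force: [1.1, -2.4, 2.0]
opening: -0.005
```

Request:
send_rows(plan=[[0.15,0,0,0,0,0,0],[0.15,0,0,0,0,0,0],[0.15,0,0,0,0,0,0],[0.15,0,0,0,0,0,0],[0.15,0,0,0,0,0,0],[0.1,0,0,0,0,0,0],[0.05,0,0,0,0,0,0],[0,0,0,0,0,0,0]])

```text
clock: 8.05
ee_pos: [0.512, 0.1243, 0.1045]
tool_rot: [0.553, 0.833, -0.0, -0.001]
ft_force: [-0.0, -0.5, -0.2]
opening: 0.002
```

```bash
python3 -c "
from h import *
s=sense();print(s['clock'],s['ee_pos'],s['ft_force'],BY@(s['ee_pos'][:2]-O),BX@(s['ee_pos'][:2]-O))
p,d=capture('side'); P=cloud('side',d); m=masks(p)
r=rect(P,.082,.1,m['blue'],(.51,.14),.1);print('cover',r,BY@(r[1]/1000-O)); print('rib',rect(P,.1,.12,m['yellow'],(.51,.14),.06))"
```

```text
8.05 [0.51197433 0.12431484 0.10451221] [-0.02629275 -0.46461678 -0.19000552] 0.03810034792430857 -0.0004158126477600917
cover (2330, array([504.8, 141.3]), array([107.8, 109.9]), 23.2, np.float64(93.7)) 0.05653828745292265
rib (112, array([503.7, 140.5]), array([65.7, 11.4]), 23.3, np.float64(111.2))
```

The cover now sits at about y +55 mm, past the +39 mm needed, and flat. I'll back off, rise, and check.

Request:
send_rows(plan=[[-0.15,0,0,0,0,0,0],[-0.1,0,0,0,0,0,0],[0,0,-0.3,0,0,0,0],[0,0,-0.7,0,0,0,0],[0,0,-0.9,0,0,0,0],[-0.8,0,-0.8,0,0,0,0],[-1,0,0,0,0,0,0],[-1,0,0,0,0,0,0]])

```text
clock: 8.9
ee_pos: [0.5712, -0.0144, 0.2374]
tool_rot: [0.553, 0.833, 0.001, 0.002]
ft_force: [0.9, 0.1, -0.4]
opening: -0.001
```

Request:
send_rows(plan=[[-1,0,0,0,0,0,0],[-1,0,0,0,0,0,0],[-0.8,0,0,0,0,0,0],[0,0,0,0,0,0,0]])

```text
clock: 9.3
ee_pos: [0.6247, -0.1478, 0.2344]
tool_rot: [0.556, 0.831, -0.001, 0.0]
ft_force: [0.5, 0.1, -0.9]
opening: 0.002
```

```bash
python3 -c "
from h import *
print(sense()['clock'])
for c in ['top','side']:
    p,d=capture(c); P=cloud(c,d); m=masks(p); cv2.imwrite(f'pics/{c}2.png',p)
    r=rect(P,.082,.1,m['blue'],(.51,.14),.1);print('cover',r,BY@(r[1]/1000-O)); r=rect(P,.1,.12,m['yellow'],(.51,.14),.06);print('rib',r,BY@(r[1]/1000-O))
    for t in ['offcut','jar','mug']: print(c,t,[(np.round(r['centre'],3).tolist(),round(r['p'],2)) for r in place_of(c,t)][:2])"
```

```text
9.3
cover (3774, array([504.5, 139.3]), array([111.3, 110.1]), 22.8, np.float64(93.0)) 0.05480715561549466
rib (233, array([504.6, 139.1]), array([69.3,  9.3]), 22.8, np.float64(110.8)) 0.05458408403980604
top offcut [([0.417, 0.281, -0.002], 0.6)]
top jar [([0.644, -0.102, -0.003], 0.81)]
top mug [([0.664, 0.146, 0.001], 0.7), ([0.504, 0.139, 0.111], 0.22)]
cover (2340, array([504.9, 141.4]), array([107.3, 109.8]), 23.5, np.float64(93.7)) 0.05659217894236797
rib (14, array([498.5, 138.3]), array([53.5,  8.3]), 22.6, np.float64(110.6)) 0.056189717334340486
side offcut [([0.418, 0.28, -0.002], 0.9)]
side jar [([0.646, -0.103, 0.001], 0.55)]
side mug [([0.664, 0.145, 0.0], 0.83)]
```

View pics/side2.png

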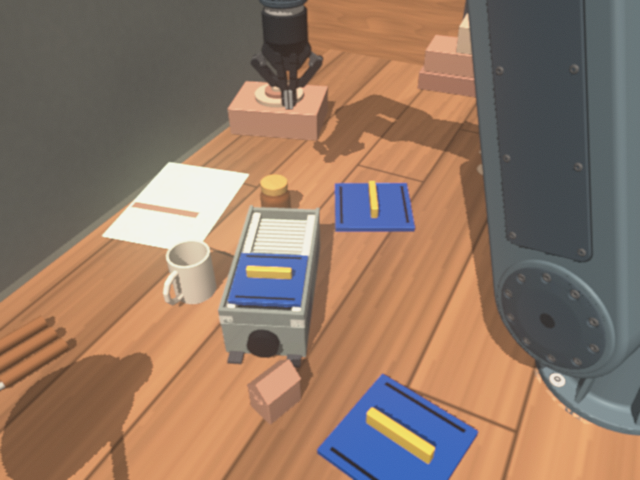

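The side view shows the white filter fully open at about (282, 233) and the cover flat at (268, 280). The mug, jar and offcut are where they were, and the arm is clear.

```bash
python3 -c "
from rig import *
print(hand_in())"
```

```text
the job is handed in; nothing more can be done
None
```

The filter box is open and the job is handed in, at about 9.4 s on the robot's clock. No verdict is reported.

- **Tab:** I pressed the orange tab in with the shut fingertips while the cover was still seated. The force reached 20 N at its stop. Afterwards the side camera measured the tab top at 78–79 mm, where fully in is 78 mm.
- **Cover:** I pushed the smallest cover by its rib along the runners and over the sunken tab. It now rests at about y +55 mm, where +39 mm is enough. Its top face is at 93–94 mm, so it lies flat on the runners. The top and side cameras differ by about 2 mm on its position.
- **Bystanders:** The offcut, jar and mug are within the networks' accuracy of where they started, and the arm touches nothing.

One check failed: my first colour measurement of the pressed tab found no pixels. I repeated it with a looser colour range, and the trained network gave the same height (79 mm).

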